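One dressing stroke on a sprung lapping plate

TASK

Dress the spring-mounted lapping plate with one stroke of the broad dressing block, the one whose steel sole is about as wide as it is long; leave the narrow block alone. Pick the broad block up by its wooden handle, set it square and centred on the plate at the open end, and press until the plate sinks about 8 mm on its springs. Keeping it pressed like that, never letting up on the way and never pushing the plate down to its lower stop, sweep the block along to the stop bar and leave it standing there on the plate, close to the bar.

Things in the scene. Friction and masses are not known exactly. Their poses are not given: they have to be found in the camera images.
- broad_block_grip (a point): Handle centre of the broad dressing block (0.36 to 0.56 kg): dark steel sole 64 (x) x 70 (y) x 16 mm high; wooden handle across its middle, 50 (x) x 24 (y) mm, 16 to 66 mm above the underside. Point 42 mm above the underside. z up; y = stroke direction and the thin way of the handle; grip from above, fingers before and behind. On the bench at the right; may swap places with the narrow block.
- narrow_block_grip (a point): Handle centre of the narrow dressing block, to be left alone: same make, heights and length, but its sole is only 34 (x) x 70 (y) mm and its handle 30 (x) x 24 (y) mm. Point 42 mm above its underside.
- plate_mid (a point): Middle of the top face of the sprung steel plate, 100 (x) x 280 (y) mm, over a grey base fixed to the bench; it sinks with the plate. Face 50 mm above the bench, unpressed. z up; y from the open end (y=-140 mm, robot's right) to the stop bar (robot's left): black, 12 mm high, from y=130 mm to the edge. Block centre is at y=95 mm touching the bar, at -105 mm with its sole flush with the open end.
- lap_bed (a joint): How far the plate has sunk on its springs, in m: 0 unpressed, 0.018 at the lower stop; it stays level and goes straight down. The broad block's weight alone does not sink it; 1 to 3 N of push more starts it sinking, then about 0.8 N per mm, so 8 mm takes some 7 to 10 N of push.
Not all that is in view belongs to the job. What is shaped like the part that bears broad_block_grip but orange is not meant.

How it is judged (in metres and radians):
On the way, in this order (a step that is already met when the one before it is completed fails the run):
1. the broad block stands square on the open end of the plate and the plate is pressed down 2 to 14 mm (x of broad_block_grip in the frame of plate_mid between -0.02 and 0.02 m and z of broad_block_grip in the frame of plate_mid below 0.048 m and angle between the y axis of broad_block_grip and the y axis of plate_mid, either way round below 0.2 rad and value of joint lap_bed between 0.002 and 0.014 m and y of broad_block_grip in the frame of plate_mid below -0.065 m), for 0.1 s.
2. the block passes the middle of the plate, still pressed 2 to 14 mm (x of broad_block_grip in the frame of plate_mid between -0.02 and 0.02 m and z of broad_block_grip in the frame of plate_mid below 0.048 m and angle between the y axis of broad_block_grip and the y axis of plate_mid, either way round below 0.2 rad and value of joint lap_bed between 0.002 and 0.014 m and y of broad_block_grip in the frame of plate_mid between -0.025 and 0.025 m), for 0.04 s.
3. the block arrives near the stop bar, still pressed 2 to 14 mm (x of broad_block_grip in the frame of plate_mid between -0.02 and 0.02 m and z of broad_block_grip in the frame of plate_mid below 0.048 m and angle between the y axis of broad_block_grip and the y axis of plate_mid, either way round below 0.2 rad and value of joint lap_bed between 0.002 and 0.014 m and y of broad_block_grip in the frame of plate_mid above 0.065 m), for 0.1 s.
At the end, for the whole second after the job is handed in: The broad block stands upright, at rest and released on the plate within 30 mm of touching the stop bar, within 20 mm of the plate's centre line and within 11 degrees of square to it, and the plate has risen again (sunk less than 2 mm) (x of broad_block_grip in the frame of plate_mid between -0.02 and 0.02 m and z of broad_block_grip in the frame of plate_mid below 0.048 m and angle between the y axis of broad_block_grip and the y axis of plate_mid, either way round below 0.2 rad and y of broad_block_grip in the frame of plate_mid above 0.065 m and value of joint lap_bed below 0.002 m and angle between broad_block_grip's own z axis and vertical below 0.1 rad and linear speed of broad_block below 0.02 m/s).
It fails at once if the broad block is on or just above the middle 100 mm of the plate while the plate is not pressed (sunk less than 1 mm) (y of broad_block_grip in the frame of plate_mid between -0.05 and 0.05 m and x of broad_block_grip in the frame of plate_mid between -0.05 and 0.05 m and z of broad_block_grip in the frame of plate_mid below 0.065 m and value of joint lap_bed below 0.001 m).
It fails at once if the plate is pushed down to its lower stop (sunk more than 16.5 mm) (value of joint lap_bed above 0.0165 m).
It fails at once if the narrow block is moved more than 30 mm (distance of narrow_block_grip from where it was at the start of the episode above 0.03 m).
It also fails if it takes over 48 s, if anything falls off the work surface, if the arm or the gripper's body presses on something with over 40 N, if the wrist force passes 120 N, or if a joint passes its speed limit or range.

ROBOT

A 6-joint arm with a two-finger parallel gripper is mounted at the origin on a cart in front of the work surface, level with it; the furniture and walls round the work are solid. World frame = base frame: x ahead of the robot, y to its left, z up, the work surface at z = 0. Lengths are in m, angles in degrees, forces in N, time in s.
With the tool pointing down it reaches from about 0.3 to 0.825 m from the base axis. Payload 5.4 kg.
Tool frame: the origin (TCP) lies at the very end of the fingers, on their centre line; the grasp point (between the pads) lies 19 mm behind it; x points along the fingers, z is the direction in which the jaws open and shut, and the axes are right-handed (so a half turn about x gives the same grasp; the last joint's range is limited). The gripper opens to 92 mm and grips with 3 to 60 N. Pads are 20 mm wide; open, the fingers measure 128 mm over their backs; the gripper's body (75 mm by 189 mm) begins 69 mm behind the grasp point.
Start: joints at [51.159, 9.076, 91.501, -0, 79.423, -12.038], TCP at [0.259, 0.513, 0.215] pointing down, gripper open.
Joint ranges: [-166.64, 166.64], [-54.1, 131.32], [10.49, 154.53], [-73.88, 253.88], [9.74, 151.15], [-171.62, 171.62]. Speed limits (degrees/s): [147.25, 147.25, 180, 180, 180, 180].

INTERFACE

Orientations are given as a 3x3 rotation matrix whose columns are the frame's x, y, z axes.
In Python, from station import arm gives the robot as it stands.
- The arm moves only by the shell command python3 -m crank 'ROWS' [FORCE]. ROWS is JSON, a list of rows, each a list of 3 entries, a list of its own where there are three numbers: the turn, a rotation vector about the tool's x, y, z scaled (see below), then the shift along the tool's x, y, z scaled (see below), then the gripper's target within -1 to 1 (shut at 1, half-way at 0, fully open at -1). A call has 1 to 8 rows; each row shifts and turns the commanded pose from where the row before left it, along the tool's axes as they then stand; what a row does not reach is not made up. The controller multiplies each number of a shift by 0.15 m and each number of a turn by 45 degrees. A row lasts 1/12 s, in which the tool goes at most 41.7 mm and 7.16 degrees, less where a joint would pass 70% of its speed; a pose out of reach is approached as far as the arm can. A call with a number of a shift or a turn outside -1 to 1 is refused whole. A call with a gripper value outside its range is refused whole. The fingers move at their own pace and stop on an object; FORCE is the grip in N (left out, the last holds). Time passes only in rows, so rows that do not move let the fingers close. It gives the time, the measured TCP pose, the force and the opening at its end, in the units of the state.
- arm.observe(): the state, without advancing time (a new reading comes with each control period).
- arm.camera(name): name is "scene" or "top" or "wrist"; returns the picture (400x640x3 uint8, red, green, blue); there is no depth.
- arm.get_calibration(name): a dict with "intrinsics" (3x3 intrinsics, pixels), "R" (3x3) and "t" (3): a world point X has camera coordinates R X + t; the wrist camera has in their place "tool_from_camera" (4x4, takes a point from camera to tool coordinates, whose origin is the TCP and whose axes are the tool frame's). Camera axes: x right, y down, z forward; pixel columns grow to the right and rows downward; lengths in m; the calibration is good to about 2 mm. A picture is of the moment at which its call begins: read the wrist's pose just before it. get_calibration takes no time and is no camera call.
- arm.close_job(): hands the job in, once; it reports no verdict.
The state is a dict: "time_s": time; "q": joint angles; "joint_velocities": joint speeds; "joint_efforts": joint torques, N m; "tcp_pos": TCP position; "ee_rot": TCP orientation; "force": force on the tool from outside, world axes, zero at the start; "torque": the same for the moment, N m; "grip_width": finger opening in m.
Only numpy, scipy, OpenCV 4.12 (cv2) and the standard library are available. Lean on these libraries where they do the work, as an engineer would, in place of code of your own. Each camera call takes 0.05 s, during which the arm holds its last target. There are 200 camera calls.

## Working session

There is one attempt and no reset: what is moved stays moved. The work goes in short steps, Python scripts to look and compute and a shell command to move; the robot and the scene stay as the last step left them, time stands still between calls to the robot, and variables do not carry over. Pictures are saved under pics/ and viewed, about 8 in all and at most 12, crops included, and the job is handed in when it is done.

```bash
mkdir -p pics; ls
python3 - <<'E'
from station import arm
import cv2,numpy as np
for n in("scene","top"):
    cv2.imwrite(f"pics/{n}0.png",arm.camera(n)[:,:,::-1]);c=arm.get_calibration(n);print(n,np.round(c["intrinsics"],1).tolist(),np.round(c["R"],3).tolist(),np.round(c["t"],3))
s=arm.observe();print(s)
print(arm.get_calibration("wrist"))
E
```

```text
pics
scene [[514.3, 0.0, 316.2], [0.0, 514.3, 194.8], [0.0, 0.0, 1.0]] [[0.723, -0.691, 0.005], [-0.301, -0.321, -0.898], [0.622, 0.647, -0.44]] [-0.503  0.198  0.889]
top [[497.3, 0.0, 318.8], [0.0, 497.3, 202.9], [0.0, 0.0, 1.0]] [[0.009, -1.0, 0.006], [-0.994, -0.009, -0.107], [0.107, -0.005, -0.994]] [-0.153  0.575  1.372]
{'time_s': 0.1, 'q': array([ 5.11603499e+01,  9.10902651e+00,  9.15613495e+01,  1.49346534e-03,
        7.94227031e+01, -1.20382803e+01]), 'joint_velocities': array([-0.05294674, -0.00846345, -0.19785887,  0.00888667, -0.00589452,
        0.04086081]), 'joint_efforts': array([ 2.28105050e-04, -3.86502528e+01, -3.22960854e+01,  7.03008100e-02,
        3.39094992e-02, -8.26144878e-05]), 'tcp_pos': array([0.25893929, 0.51279716, 0.21374904]), 'ee_rot': array([[-1.03877429e-03, -8.92572684e-01,  4.50902346e-01],
       [-1.24928868e-03,  4.50903396e-01,  8.92571883e-01],
       [-9.99998680e-01,  3.63873527e-04, -1.58346780e-03]]), 'force': array([-0.78180388,  0.42107496, -0.65188334]), 'torque': array([-0.01556696, -0.0360093 ,  0.05329043]), 'grip_width': 0.09192701078816498}
{'intrinsics': array([[327.48142826,   0.        , 322.5581662 ],
       [  0.        , 327.48142826, 204.02748068],
       [  0.        ,   0.        ,   1.        ]]), 'tool_from_camera': array([[ 2.48922489e-04, -2.38221422e-01,  9.71210838e-01,
        -1.70171778e-01],
       [ 4.74527760e-04, -9.71210731e-01, -2.38221517e-01,
         6.64345522e-02],
       [ 9.99999856e-01,  5.20165196e-04, -1.28713515e-04,
        -2.60804522e-04],
       [ 0.00000000e+00,  0.00000000e+00,  0.00000000e+00,
         1.00000000e+00]])}
```

View pics/top0.png

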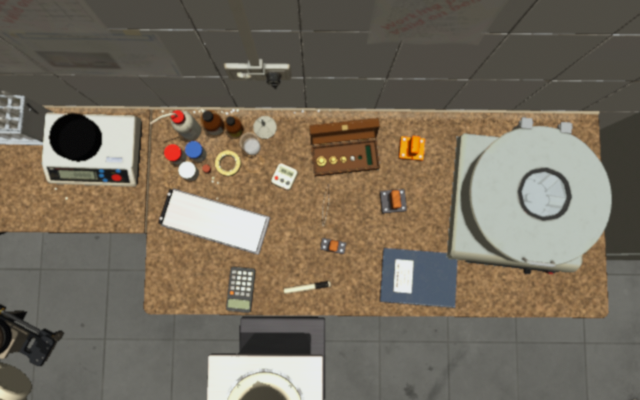

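View pics/scene0.png

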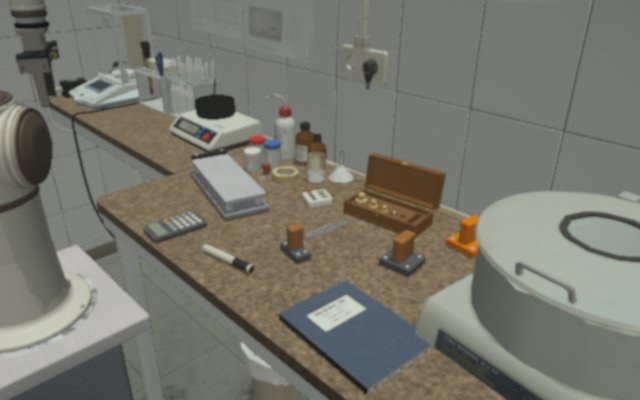

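Candidates in the top view are a dark-soled block with a wide sole at (394,201), a narrow one at (333,246) and an orange decoy at (412,148). I take (394,201). The plate is at (215,221), with its black bar at the left end (165,207). Next is a close crop and measurements.

```bash
cat > h.py <<'E'
import numpy as np,cv2
from station import arm
def ray(n,uv,z,pose=None):
    c=arm.get_calibration(n);d=np.linalg.inv(c["intrinsics"])@np.array([uv[0],uv[1],1.])
    if n=="wrist":
        T=c["tool_from_camera"];p,R=pose;o=p+R@T[:3,3];d=R@T[:3,:3]@d
    else: o=-c["R"].T@c["t"];d=c["R"].T@d
    return o+d*(z-o[2])/d[2]
E
python3 - <<'E'
from h import *
im=cv2.imread("pics/top0.png")
a=cv2.resize(im[135:260,315:435],None,fx=5,fy=5,interpolation=cv2.INTER_CUBIC)[:600]
cv2.imwrite("pics/c1.png",a)
hsv=cv2.cvtColor(im,cv2.COLOR_BGR2HSV)
# plate
m=((hsv[...,1]<40)&(hsv[...,2]>190)).astype(np.uint8); m[:, :150]=0;m[:185]=0;m[260:]=0;m[:,280:]=0
c=max(cv2.findContours(m,0,2)[0],key=cv2.contourArea);r=cv2.minAreaRect(c);b=cv2.boxPoints(r);print(r)
P=np.array([ray("top",p,.05) for p in b]);print(P.round(4),np.linalg.norm(np.diff(P,axis=0),axis=1))
# wood handles
m=((hsv[...,0]<18)&(hsv[...,1]>130)&(hsv[...,2]>110)).astype(np.uint8);m[:185]=0;m[:,:315]=0;m[:,435:]=0
for c in cv2.findContours(m,0,2)[0]:
    if cv2.contourArea(c)>30: r=cv2.minAreaRect(c);print("wood",r,ray("top",r[0],.055))
m=((hsv[...,1]<90)&(hsv[...,2]<105)).astype(np.uint8)
m[:185]=0;m[:,:315]=0;m[260:]=0;m[:,415:]=0;m[245:,375:]=0
for c in cv2.findContours(m,0,2)[0]:
    if cv2.contourArea(c)>20: r=cv2.minAreaRect(c);print("dark",r,ray("top",r[0],.016))
E
```

```text
((213.99203491210938, 220.52708435058594), (97.00878143310547, 36.23015594482422), 16.389541625976562)
[[0.5106 0.2852 0.05  ]
 [0.6078 0.2608 0.05  ]
 [0.5337 0.     0.05  ]
 [0.4375 0.0262 0.05  ]] [0.10023594 0.27114806 0.09971963]
wood ((333.38458251953125, 245.07693481445312), (8.236878395080566, 11.374736785888672), 11.309932708740234) [ 0.45714615 -0.18824169  0.055     ]
wood ((395.8077087402344, 198.4615478515625), (17.73696517944336, 8.18629264831543), 82.87498474121094) [ 0.587843   -0.36110166  0.055     ]
dark ((403.0, 199.5), (4.0, 11.0), 0.0) [ 0.58966988 -0.38794598  0.016     ]
dark ((392.2359924316406, 200.97752380371094), (22.18532943725586, 23.89189338684082), 84.5596694946289) [ 0.58513044 -0.35711533  0.016     ]
```

View pics/c1.png

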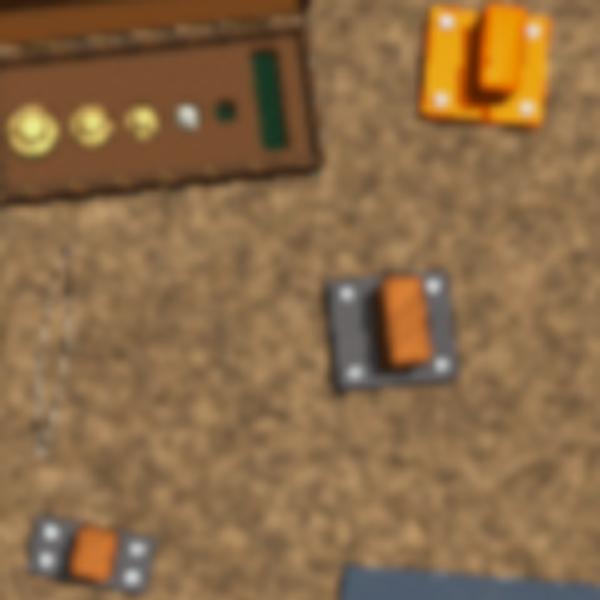

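The crop confirms the choice: the block at (394,201) has a near-square sole, the narrow one is at lower left, and the orange decoy is at upper right. The broad block is at about (0.587,-0.360) with yaw +6°. The plate's middle is at about (0.524,0.148) with yaw -15.7°, and its measured 100 x 271 mm matches the size given. Now I turn and travel above the block.

```bash
python3 -m crank '[[[-0.147,0,0],[0,0,0],-1],[[-0.147,0,0],[0,0,0],-1],[[-0.147,0,0],[0,0,0],-1],[[-0.147,0,0],[0,0,0],-1],[[-0.147,0,0],[0,0,0],-1]]' 50
python3 -m crank '[[[0,0,0],[0,-0.065,-0.25],-1],[[0,0,0],[0,-0.065,-0.25],-1],[[0,0,0],[0,-0.065,-0.25],-1],[[0,0,0],[0,-0.065,-0.25],-1],[[0,0,0],[0,-0.065,-0.25],-1],[[0,0,0],[0,-0.065,-0.25],-1],[[0,0,0],[0,-0.065,-0.25],-1],[[0,0,0],[0,-0.065,-0.25],-1]]'
python3 -m crank '[[[0,0,0],[0,-0.065,-0.25],-1],[[0,0,0],[0,-0.065,-0.25],-1],[[0,0,0],[0,-0.065,-0.25],-1],[[0,0,0],[0,-0.065,-0.25],-1],[[0,0,0],[0,-0.065,-0.25],-1],[[0,0,0],[0,-0.065,-0.25],-1],[[0,0,0],[0,-0.065,-0.25],-1],[[0,0,0],[0,-0.065,-0.25],-1]]'
```

```text
time_s: 0.52
tcp_pos: [0.2591, 0.5129, 0.214]
ee_rot: [[-0.001, -0.993, -0.115], [-0.001, -0.115, 0.993], [-1.0, 0.001, -0.001]]
force: [-0.0, 0.1, 0.6]
grip_width: 0.0921
time_s: 1.18
tcp_pos: [0.3695, 0.2218, 0.2143]
ee_rot: [[-0.0, -0.994, -0.11], [-0.0, -0.11, 0.994], [-1.0, 0.0, -0.0]]
force: [0.2, -0.7, 0.7]
grip_width: 0.092
time_s: 1.85
tcp_pos: [0.4799, -0.0681, 0.2143]
ee_rot: [[-0.0, -0.994, -0.109], [0.0, -0.109, 0.994], [-1.0, 0.0, 0.0]]
force: [0.2, 0.6, 0.5]
grip_width: 0.0922
```

```bash
python3 -m crank '[[[0,0,0],[0,-0.065,-0.25],-1],[[0,0,0],[0,-0.065,-0.25],-1],[[0,0,0],[0,-0.065,-0.25],-1],[[0,0,0],[0,-0.065,-0.25],-1],[[0,0,0],[0,-0.065,-0.25],-1],[[0,0,0],[0,-0.065,-0.25],-1],[[0,0,0],[0,-0.065,-0.25],-1],[[0,0,0],[0,-0.065,-0.25],-1]]'
python3 -m crank '[[[0,0,0],[0,0,0],-1],[[0,0,0],[0,0,0],-1]]'
python3 - <<'E'
from h import *
s=arm.observe();pose=(s["tcp_pos"],s["ee_rot"])
im=arm.camera("wrist")[:,:,::-1].copy();cv2.imwrite("pics/w1.png",im)
hsv=cv2.cvtColor(im,cv2.COLOR_BGR2HSV)
m=((hsv[...,0]<18)&(hsv[...,1]>130)&(hsv[...,2]>90)).astype(np.uint8)
for c in cv2.findContours(m,0,2)[0]:
    if cv2.contourArea(c)>400:
        r=cv2.minAreaRect(c);print("wood",r,ray("wrist",r[0],.066,pose))
m=((hsv[...,1]<70)&(hsv[...,2]<110)).astype(np.uint8)
for c in cv2.findContours(m,0,2)[0]:
    if cv2.contourArea(c)>800: r=cv2.minAreaRect(c);b=cv2.boxPoints(r);print("dark",r);print(np.array([ray("wrist",p,.016,pose) for p in b]).round(4).tolist())
E
```

```text
time_s: 2.52
tcp_pos: [0.5903, -0.3575, 0.2137]
ee_rot: [[-0.001, -0.994, -0.109], [0.001, -0.109, 0.994], [-1.0, 0.001, 0.001]]
force: [0.2, -0.3, 0.7]
grip_width: 0.092
time_s: 2.68
tcp_pos: [0.5896, -0.3571, 0.2123]
ee_rot: [[-0.002, -0.994, -0.107], [0.002, -0.107, 0.994], [-1.0, 0.002, 0.002]]
force: [0.7, -0.1, 0.6]
grip_width: 0.0924
wood ((417.0, 363.0), (22.0, 120.0), 90.0) [ 0.77240614 -0.23007777  0.066     ]
wood ((407.0, 342.5), (13.0, 110.0), 90.0) [ 0.74738476 -0.24577155  0.066     ]
wood ((266.328857421875, 287.4698181152344), (57.233299255371094, 33.25092697143555), 10.007980346679688) [ 0.69707604 -0.40540984  0.066     ]
wood ((320.9999694824219, 187.49998474121094), (50.99999237060547, 21.999996185302734), 90.0) [ 0.58374526 -0.35924856  0.066     ]
wood ((522.1380004882812, 71.3448257446289), (24.422996520996094, 35.45273971557617), 23.198591232299805) [ 0.4577201  -0.18925929  0.066     ]
dark ((321.0, 179.0), (54.0, 62.0), 90.0)
[[0.5571, -0.3968, 0.016], [0.5497, -0.3284, 0.016], [0.611, -0.3205, 0.016], [0.6186, -0.3916, 0.016]]
dark ((492.69342041015625, 78.84304809570312), (67.32337951660156, 38.70240020751953), 19.98310661315918)
[[0.4688, -0.2294, 0.016], [0.4323, -0.223, 0.016], [0.4471, -0.1521, 0.016], [0.4845, -0.1568, 0.016]]
dark ((319.5, 199.5), (399.0, 639.0), 90.0)
[[0.4383, -0.6973, 0.016], [0.369, -0.0617, 0.016], [0.836, 0.0996, 0.016], [0.9265, -0.7563, 0.016]]
```

View pics/w1.png

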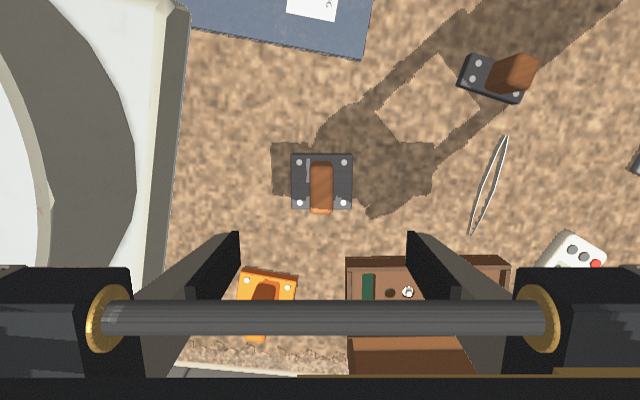

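The broad block is centred and square at (321,180), and the narrow block is at (495,78), well clear. The sole measures 69 x 62 mm, centred at (0.584,-0.359). Descending.

```bash
python3 -m crank '[[[0,0,0],[0.17,0.038,-0.01],-1],[[0,0,0],[0.18,0,0],-1],[[0,0,0],[0.18,0,0],-1],[[0,0,0],[0.18,0,0],-1],[[0,0,0],[0.18,0,0],-1],[[0,0,0],[0.18,0,0],-1],[[0,0,0],[0.17,0,0],-1],[[0,0,0],[0,0,0],-1]]' 55
python3 -m crank '[[[0,0,0],[0,0,0],-1],[[0,0,0],[0,0,0],-1]]'
```

```text
time_s: 3.4
tcp_pos: [0.5812, -0.3531, 0.0229]
ee_rot: [[-0.008, -0.994, -0.111], [0.007, -0.111, 0.994], [-1.0, 0.007, 0.008]]
force: [-0.5, 1.0, -0.7]
grip_width: 0.092
time_s: 3.57
tcp_pos: [0.5858, -0.3579, 0.031]
ee_rot: [[0.002, -0.994, -0.11], [-0.002, -0.11, 0.994], [-1.0, -0.002, -0.002]]
force: [-0.4, -0.9, 0.3]
grip_width: 0.0921
```

```bash
python3 -m crank '[[[0,0,0],[0,0,0],-1],[[0,0,0],[0,0,0],-1],[[0,0,0],[0,0,0],-1],[[0,0,0],[0,0,0],-1]]'
python3 -m crank '[[[0,0,0],[0,0,0],-1],[[0,0,0],[0,0,0],-1]]'
```

```text
time_s: 3.9
tcp_pos: [0.5852, -0.3584, 0.0297]
ee_rot: [[0.001, -0.994, -0.109], [-0.001, -0.109, 0.994], [-1.0, -0.001, -0.001]]
force: [0.1, -0.5, 0.0]
grip_width: 0.0917
time_s: 4.07
tcp_pos: [0.5847, -0.358, 0.0288]
ee_rot: [[0.0, -0.994, -0.109], [-0.0, -0.109, 0.994], [-1.0, -0.0, -0.0]]
force: [0.3, 0.0, 0.4]
grip_width: 0.0917
```

```bash
python3 -m crank '[[[0,0,0],[0.02,0,0],-1],[[0,0,0],[0,0,0],-1],[[0,0,0],[0,0,0],-1],[[0,0,0],[0,0,0],1],[[0,0,0],[0,0,0],1],[[0,0,0],[0,0,0],1],[[0,0,0],[0,0,0],1],[[0,0,0],[0,0,0],1]]' 55
python3 -m crank '[[[0,0,0],[0,0,0],1],[[0,0,0],[0,0,0],1],[[0,0,0],[0,0,0],1],[[0,0,0],[0,0,0],1],[[0,0,0],[0,0,0],1],[[0,0,0],[0,0,0],1],[[0,0,0],[0,0,0],1],[[0,0,0],[0,0,0],1]]'
```

```text
time_s: 4.73
tcp_pos: [0.5847, -0.358, 0.0257]
ee_rot: [[0.0, -0.994, -0.109], [-0.0, -0.109, 0.994], [-1.0, -0.0, -0.0]]
force: [0.6, -0.1, -0.1]
grip_width: 0.0609
time_s: 5.4
tcp_pos: [0.5848, -0.3581, 0.0257]
ee_rot: [[0.0, -0.994, -0.109], [-0.0, -0.109, 0.994], [-1.0, -0.0, -0.0]]
force: [1.0, 0.0, -0.2]
grip_width: 0.0236
```

```bash
python3 -m crank '[[[0,0,0],[-0.1,0,0],1],[[0,0,0],[-0.2,0,0],1],[[0,0,0],[-0.2,0,0],1],[[0.122,0,0],[-0.2,0,0],1],[[0.122,0,0],[-0.2,0,0],1],[[0.122,0,0],[-0.1,0,0],1],[[0.121,0,0],[0,0,0],1],[[0,0,0],[0,0,0],1]]'
python3 -m crank '[[[0,0,0],[0,0.05,0.1],1],[[0,0,0],[0,0.1,0.19],1],[[0,0,0],[0,0.1,0.19],1],[[0,0,0],[0,0.1,0.19],1],[[0,0,0],[0,0.1,0.19],1],[[0,0,0],[0,0.1,0.19],1],[[0,0,0],[0,0.1,0.19],1],[[0,0,0],[0,0.1,0.19],1]]'
python3 -m crank '[[[0,0,0],[0,0.1,0.19],1],[[0,0,0],[0,0.1,0.19],1],[[0,0,0],[0,0.1,0.19],1],[[0,0,0],[0,0.1,0.19],1],[[0,0,0],[0,0.1,0.19],1],[[0,0,0],[0,0.06,0.12],1],[[0,0,0],[0,0.03,0.06],1],[[0,0,0],[0,0,0],1]]'
python3 -m crank '[[[0,0,0],[0,0,0],1],[[0,0,0],[0,0,0],1],[[0,0,0],[0,0,0],1],[[0,0,0],[0,0,0],1],[[0,0,0],[0,0,0],1],[[0,0,0],[0,0,0],1]]'
cat > look.py <<'E'
from h import *
import sys
s=arm.observe();pose=(s["tcp_pos"],s["ee_rot"])
im=arm.camera("wrist")[:,:,::-1].copy();cv2.imwrite(sys.argv[1],im)
t=arm.camera("top")[:,:,::-1].copy();cv2.imwrite(sys.argv[1].replace(".png","t.png"),t)
E
python3 look.py pics/w2.png
```

```text
time_s: 6.07
tcp_pos: [0.5851, -0.3581, 0.1779]
ee_rot: [[0.002, -0.962, 0.272], [-0.001, 0.272, 0.962], [-1.0, -0.002, -0.001]]
force: [-1.2, 0.2, -4.2]
grip_width: 0.0235
time_s: 6.73
tcp_pos: [0.5325, -0.1191, 0.1745]
ee_rot: [[-0.003, -0.964, 0.267], [0.001, 0.267, 0.964], [-1.0, 0.003, 0.001]]
force: [1.7, 0.1, -3.5]
grip_width: 0.0234
time_s: 7.4
tcp_pos: [0.4934, 0.0677, 0.1749]
ee_rot: [[-0.002, -0.964, 0.265], [0.001, 0.265, 0.964], [-1.0, 0.002, 0.0]]
force: [-0.3, -0.1, -3.4]
grip_width: 0.0238
time_s: 7.9
tcp_pos: [0.4948, 0.0655, 0.1756]
ee_rot: [[-0.0, -0.963, 0.27], [-0.0, 0.27, 0.963], [-1.0, 0.0, -0.0]]
force: [0.0, -0.3, -3.3]
grip_width: 0.0237
```

View pics/w2.png

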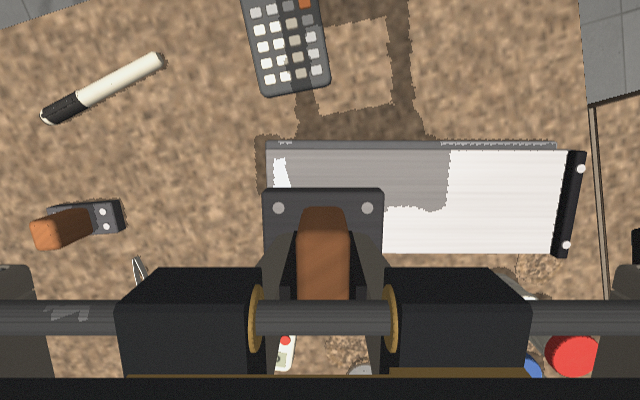

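The block hangs in the grip, square to the plate. The plate's near edge is at row ~150 and its far edge at row ~253. The bar face runs from (568,151) to (552,252), and the open end is at column 267. I'll cast these points.

Run:
```python
from h import *
s=arm.observe();pose=(s["tcp_pos"],s["ee_rot"]);R=s["ee_rot"]
for n,uv in dict(openn=(267,150),nearR=(568,151),farR=(552,252),near4=(420,150),far4=(480,253)).items():
    p=ray("wrist",uv,.05,pose);d=R.T@(p-pose[0]);print(n,p.round(4),"tool rel",d.round(4))
# plate edge slope
im=cv2.imread("pics/w2.png")
g=cv2.cvtColor(im,cv2.COLOR_BGR2GRAY).astype(int)
for u in (290,350,400,460,500,540): 
    c=g[120:280,u]; d=np.diff(c); print(u,[(120+i,int(d[i])) for i in np.argsort(-abs(d))[:3]])
u=np.array([.0,1]);m=np.array([.5237,.1478]);print("mid in tool", R.T@(np.r_[m,.05]-pose[0]))
```

```text
openn [0.4392 0.0294 0.05  ] tool rel [ 0.1256  0.0436 -0.05  ]
nearR [0.5126 0.2884 0.05  ] tool rel [0.1256 0.0429 0.2192]
farR [0.606  0.2641 0.05  ] tool rel [ 0.1256 -0.0536  0.221 ]
near4 [0.4761 0.1611 0.05  ] tool rel [0.1256 0.0437 0.0867]
far4 [0.5883 0.197  0.05  ] tool rel [ 0.1256 -0.0546  0.1517]
290 [(np.int64(187), -141), (np.int64(186), -71), (np.int64(183), 66)]
350 [(np.int64(187), -70), (np.int64(186), -50), (np.int64(230), -35)]
400 [(np.int64(205), 62), (np.int64(266), -59), (np.int64(253), -54)]
460 [(np.int64(149), 80), (np.int64(266), -66), (np.int64(253), -48)]
500 [(np.int64(149), 75), (np.int64(277), -48), (np.int64(144), -44)]
540 [(np.int64(149), 82), (np.int64(253), -60), (np.int64(150), 49)]
mid in tool [ 0.12559549 -0.00573462  0.08681204]
```

```bash
python3 -m crank '[[[0,0,0],[0.08,-0.037,-0.04],1],[[0,0,0],[0.13,0,0],1],[[0,0,0],[0.13,0,0],1],[[0,0,0],[0.13,0,0],1],[[0,0,0],[0.08,0,0],1],[[0,0,0],[0.03,0,0],1],[[0,0,0],[0,0,0],1],[[0,0,0],[0,0,0],1]]'
python3 -m crank '[[[0,0,0],[0,0,0],1],[[0,0,0],[0,0,0],1],[[0,0,0],[0,0,0],1],[[0,0,0],[0,0,0],1],[[0,0,0],[0,0,0],1],[[0,0,0],[0,0,0],1]]'
```

```text
time_s: 8.67
tcp_pos: [0.4988, 0.0585, 0.0887]
ee_rot: [[0.0, -0.963, 0.27], [-0.0, 0.27, 0.963], [-1.0, -0.0, -0.0]]
force: [-0.3, -0.1, -2.9]
grip_width: 0.0237
time_s: 9.17
tcp_pos: [0.4985, 0.0588, 0.0888]
ee_rot: [[0.0, -0.963, 0.27], [-0.0, 0.27, 0.963], [-1.0, -0.0, 0.0]]
force: [-0.1, -0.3, -4.0]
grip_width: 0.0236
```

```bash
python3 look.py pics/w3.png
python3 - <<'E'
import cv2
a=cv2.imread("pics/w3.png");b=cv2.imread("pics/w3t.png")
b=cv2.resize(b[170:270,145:305],(640,400),interpolation=cv2.INTER_CUBIC)
cv2.imwrite("pics/w3c.png",cv2.resize(cv2.vconcat([a[100:320],b[:350]]),(640,570)))
E
```

```text
(no output)
```

View pics/w3c.png

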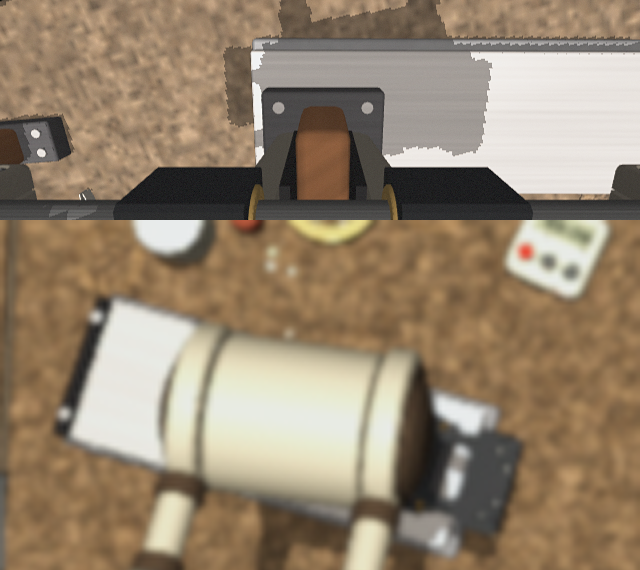

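The block is square over the open end with its sole inside the plate's edges. Now I lower it in small steps, watching the force.

```bash
python3 -m crank '[[[0,0,0],[0.03,0,0],1],[[0,0,0],[0.03,0,0],1],[[0,0,0],[0.01,0,0],1],[[0,0,0],[0,0,0],1],[[0,0,0],[0,0,0],1],[[0,0,0],[0,0,0],1]]'
python3 -m crank '[[[0,0,0],[0.02,0,0],1],[[0,0,0],[0,0,0],1],[[0,0,0],[0,0,0],1],[[0,0,0],[0,0,0],1]]'
python3 -m crank '[[[0,0,0],[0.02,0,0],1],[[0,0,0],[0,0,0],1],[[0,0,0],[0,0,0],1],[[0,0,0],[0,0,0],1]]'
```

```text
time_s: 9.77
tcp_pos: [0.4985, 0.0587, 0.0781]
ee_rot: [[0.0, -0.963, 0.27], [-0.0, 0.27, 0.963], [-1.0, -0.0, -0.0]]
force: [-0.0, -0.7, -4.6]
grip_width: 0.0239
time_s: 10.1
tcp_pos: [0.4991, 0.0586, 0.0756]
ee_rot: [[0.001, -0.963, 0.27], [-0.0, 0.27, 0.963], [-1.0, -0.001, 0.0]]
force: [0.9, -0.4, -0.5]
grip_width: 0.0237
time_s: 10.43
tcp_pos: [0.4992, 0.0586, 0.0728]
ee_rot: [[0.002, -0.963, 0.27], [-0.0, 0.27, 0.963], [-1.0, -0.002, 0.0]]
force: [-0.5, 0.6, 4.8]
grip_width: 0.0238
```

```bash
python3 -m crank '[[[0,0,0],[0.018,0,0],1],[[0,0,0],[0.018,0,0],1],[[0,0,0],[0,0,0],1],[[0,0,0],[0,0,0],1],[[0,0,0],[0,0,0],1],[[0,0,0],[0,0,0],1]]'
```

```text
time_s: 10.93
tcp_pos: [0.4992, 0.0586, 0.0679]
ee_rot: [[0.001, -0.963, 0.27], [-0.0, 0.27, 0.963], [-1.0, -0.001, 0.0]]
force: [-1.5, -0.0, 8.8]
grip_width: 0.024
```

```bash
python3 -m crank '[[[0,0,0],[0,0,0.025],1],[[0,0,0],[0,0,0.05],1],[[0,0,0],[0,0,0.05],1],[[0,0,0],[0,0,0.05],1],[[0,0,0],[0,0,0.05],1],[[0,0,0],[0,0,0.05],1]]'
```

```text
time_s: 11.43
tcp_pos: [0.511, 0.0974, 0.0682]
ee_rot: [[0.002, -0.963, 0.269], [-0.003, 0.269, 0.963], [-1.0, -0.003, -0.002]]
force: [-0.3, -5.4, 9.2]
grip_width: 0.0238
```

Steady press, with about 5 N of drag. Continuing.

```bash
python3 -m crank '[[[0,0,0],[0,0,0.05],1],[[0,0,0],[0,0,0.05],1],[[0,0,0],[0,0,0.05],1],[[0,0,0],[0,0,0.05],1],[[0,0,0],[0,0,0.05],1],[[0,0,0],[0,0,0.05],1],[[0,0,0],[0,0,0.05],1]]'
```

```text
time_s: 12.02
tcp_pos: [0.5251, 0.148, 0.0682]
ee_rot: [[0.002, -0.963, 0.269], [-0.002, 0.269, 0.963], [-1.0, -0.003, -0.002]]
force: [-1.0, -5.6, 8.3]
grip_width: 0.0235
```

```bash
python3 -m crank '[[[0,0,0],[0,0,0.05],1],[[0,0,0],[0,0,0.05],1],[[0,0,0],[0,0,0.05],1],[[0,0,0],[0,0,0.05],1],[[0,0,0],[0,0,0.05],1],[[0,0,0],[0,0,0.05],1],[[0,0,0],[0,0,0.05],1]]'
python3 -m crank '[[[0,0,0],[0,0,0.05],1],[[0,0,0],[0,0,0.05],1],[[0,0,0],[0,0,0.05],1],[[0,0,0],[0,0,0.04],1],[[0,0,0],[0,0,0.02],1],[[0,0,0],[0,0,0],1],[[0,0,0],[0,0,0],1],[[0,0,0],[0,0,0],1]]'
```

```text
time_s: 12.6
tcp_pos: [0.5392, 0.1987, 0.0682]
ee_rot: [[0.002, -0.963, 0.269], [-0.002, 0.269, 0.963], [-1.0, -0.003, -0.002]]
force: [-0.0, -5.1, 9.1]
grip_width: 0.0241
time_s: 13.27
tcp_pos: [0.5477, 0.2297, 0.0684]
ee_rot: [[0.003, -0.963, 0.269], [-0.001, 0.269, 0.963], [-1.0, -0.003, 0.0]]
force: [-0.1, -2.1, 8.5]
grip_width: 0.0237
```

```bash
python3 look.py pics/w4.png
```

```text
(no output)
```

View pics/w4.png

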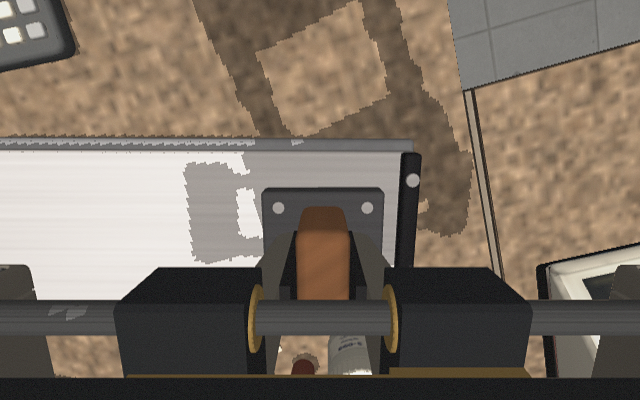

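The block is square and about 10 mm short of the bar (sole edge at column 384, bar face at ~400), still pressed. Now I ease the press off gently, then release half-way and lift.

```bash
python3 -m crank '[[[0,0,0],[-0.012,0,0],1],[[0,0,0],[-0.012,0,0],1],[[0,0,0],[-0.012,0,0],1],[[0,0,0],[-0.01,0,0],1],[[0,0,0],[0,0,0],1],[[0,0,0],[0,0,0],1],[[0,0,0],[0,0,0],1]]'
python3 -m crank '[[[0,0,0],[0,0,0],0],[[0,0,0],[0,0,0],0],[[0,0,0],[0,0,0],0],[[0,0,0],[0,0,0],0],[[0,0,0],[0,0,0],0],[[0,0,0],[0,0,0],0],[[0,0,0],[0,0,0],0],[[0,0,0],[0,0,0],0]]'
```

```text
time_s: 13.95
tcp_pos: [0.5471, 0.2299, 0.074]
ee_rot: [[0.002, -0.963, 0.27], [0.0, 0.27, 0.963], [-1.0, -0.002, 0.001]]
force: [2.8, -1.4, 4.1]
grip_width: 0.0239
time_s: 14.62
tcp_pos: [0.5463, 0.2299, 0.0736]
ee_rot: [[-0.0, -0.963, 0.27], [0.0, 0.27, 0.963], [-1.0, 0.0, -0.0]]
force: [0.1, 0.1, -0.2]
grip_width: 0.046
```

Released with no load on the fingers. Lifting straight up and checking.

```bash
python3 -m crank '[[[0,0,0],[-0.07,0,0],0],[[0,0,0],[-0.13,0,0],0],[[0,0,0],[-0.15,0,0],0],[[0,0,0],[-0.15,0,0],0],[[0,0,0],[-0.15,0,0],0],[[0,0,0],[-0.1,0,0],0],[[0,0,0],[0,0,0],0],[[0,0,0],[0,0,0],0]]'
python3 -m crank '[[[0,0,0],[0,0,0],0],[[0,0,0],[0,0,0],0],[[0,0,0],[0,0,0],0],[[0,0,0],[0,0,0],0]]'
python3 look.py pics/w5.png
python3 - <<'E'
from h import *
s=arm.observe();pose=(s["tcp_pos"],s["ee_rot"])
im=cv2.imread("pics/w5.png");hsv=cv2.cvtColor(im,cv2.COLOR_BGR2HSV)
m=((hsv[...,0]<18)&(hsv[...,1]>130)&(hsv[...,2]>90)).astype(np.uint8)
for c in cv2.findContours(m,0,2)[0]:
    if cv2.contourArea(c)>400: r=cv2.minAreaRect(c);print("wood",r,ray("wrist",r[0],.11,pose))
E
```

```text
time_s: 15.28
tcp_pos: [0.547, 0.23, 0.1874]
ee_rot: [[0.002, -0.963, 0.27], [0.0, 0.27, 0.963], [-1.0, -0.002, 0.001]]
force: [0.3, 0.1, 0.2]
grip_width: 0.046
time_s: 15.62
tcp_pos: [0.5457, 0.2298, 0.1849]
ee_rot: [[-0.002, -0.963, 0.27], [-0.0, 0.27, 0.963], [-1.0, 0.002, -0.001]]
force: [0.9, 0.1, -0.2]
grip_width: 0.046
wood ((387.405517578125, 351.9508972167969), (36.185951232910156, 23.08673667907715), 72.47443389892578) [0.68225951 0.24983913 0.11      ]
wood ((536.5, 236.0), (20.0, 29.0), 90.0) [0.6104307  0.38713748 0.11      ]
wood ((323.5, 216.0), (60.0, 29.0), 90.0) [0.54929814 0.22933353 0.11      ]
```

View pics/w5.png

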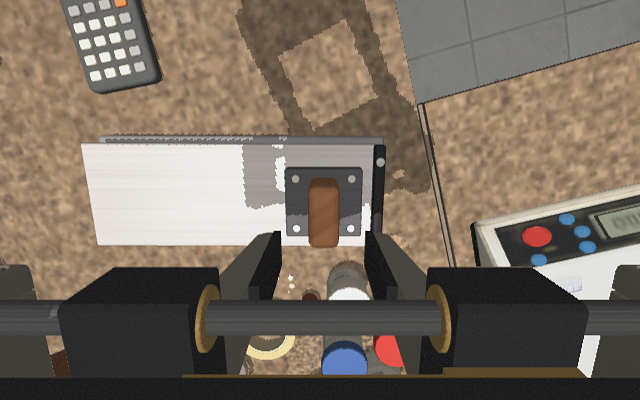

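The block stands square and upright on the centre line at about (324,200), about 10 mm from the bar, and the gripper is clear of it. Handing in.

```bash
python3 -c "
from station import arm
print(arm.close_job())"
```

```text
the job is handed in; nothing more can be done
None
```

I dressed the plate with one pressed stroke of the broad block and handed the job in at about 15.7 s; no verdict came back.

- **Press and stroke:** I set the block down about 95 mm from the plate's middle on the open-end side, pressed the plate down about 8 mm, and swept to +83 mm. At every reading along the stroke the finger tips stayed within 0.5 mm of the same height (0.068 m), with an upward force of 8.3 to 9.2 N. I worked the sink out from the arm's height; I did not measure the plate itself.
- **Last checks:** In the final picture the block is released, upright and square near the plate's centre line, with a gap of about 10 mm to the bar. The gripper is clear, with no load on it.
- **Not measured:** I took the plate to have risen again because I had eased the press off and the block's weight alone does not sink it.
- **Narrow block:** It was never touched. I did not measure its position again at the end.
- **Small disagreement:** As I eased off, the reading was still 4.1 N of push at 0.074 m, so the plate was still about 1.5 mm down just before release. The load dropped to zero when the jaws opened.

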